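# Offer up the hinge leaf to the rugged computer and hold the bores in line

### The arm

A 7-joint arm with a two-finger parallel gripper is mounted at the origin on the work surface. World frame = base frame: x ahead of the robot, y to its left, z up, the work surface at z = 0. Lengths are in m, angles in degrees, forces in N, time in s.
With the tool pointing down it reaches from about 0.425 to 0.95 m from the base axis. Payload 4.7 kg.
Tool frame: the origin (TCP) lies at the very end of the fingers, on their centre line; the grasp point (between the pads) lies bot.grip_depth behind it (bot.grip_depth is the distance from the TCP to the grasp point, in m); z points along the fingers, y is the line along which they close (so a half turn about z gives the same grasp; the last joint's range is limited). The gripper opens to 87 mm and grips with 3 to 60 N. Pads are 19 mm wide; open, the fingers measure 117 mm over their backs; the gripper's body (75 mm by 190 mm) begins 51 mm behind the grasp point.
Start: joints at [68.531, 26.849, -2.785, 87.806, 1.381, 65.374, -4.715], TCP at [0.229, -0.635, 0.223] pointing down, gripper open.
Joint ranges: [-148.3, 148.3], [-19.14, 114.17], [-79.39, 73.82], [5.75, 140.21], [-59.74, 239.74], [12.07, 113.84], [-152.46, 152.46]. Speed limits (degrees/s): [147.25, 147.25, 180, 180, 180, 180, 180].

### API

Orientations are given as a 3x3 rotation matrix whose columns are the frame's x, y, z axes.
In Python, from workcell import bot gives the robot as it stands. Calls block until the motion is done:
- bot.reach(position, orientation): joint-space move of the TCP to a pose.
- bot.line_to(position, speed=0.15, rotation=None, contact_N=None): straight line of the TCP; rotation=None keeps the orientation; speed is the mean speed in m/s. With contact_N (N) it stops when the force on the tool has changed by that much, and returns True; else False.
- bot.movej(angles): joint-space move.
- bot.grip(opening): opening from 0.0 (shut) to 1.0 (fully open); the grip force is fixed at half the most; returns when the fingers have stopped.
- bot.dwell(seconds).
- bot.inverse_kinematics(position, orientation): joint angles nearest the present ones, or None.
- bot.capture(name): name is "scene" or "top" or "wrist"; returns the picture (480x640x3 uint8, blue, green, red); there is no depth.
- bot.camera_params(name): a dict with "camera_matrix" (3x3 intrinsics, pixels), "k1" (the pictures are not rectified: a ray, as slopes to the right and down, at radius r is drawn at 1 + k1 r^2 times it, then the intrinsics apply), "R" (3x3) and "t" (3): a world point X has camera coordinates R X + t. Camera axes: x right, y down, z forward; pixel columns grow to the right and rows downward; lengths in m; the calibration is good to about 2 mm. A picture is of the moment at which its call begins: read the wrist's pose just before it. camera_params takes no time and is no camera call; for the wrist camera it gives the pose at the moment of the call.
A pose or a line that the arm cannot do raises bot.MotionError and nothing moves.
- bot.finish_job(): hands the job in; it is judged then, once.
Readings, each from a call of its own:
- bot.read_time_s(): time.
- bot.read_joints(): joint angles.
- bot.read_joint_vel(): joint speeds.
- bot.read_tau(): joint torques, N m.
- bot.read_tcp_pos(): TCP position.
- bot.read_tcp_rot(): TCP orientation.
- bot.read_wrist_force(): force on the tool from outside, world axes, zero at the start.
- bot.read_moment(): the same for the moment, N m.
- bot.read_finger_gap(): opening from 0.0 (shut) to 1.0 (fully open).
- bot.read_grip_force(): force on a finger pad.
Only numpy, scipy, OpenCV 4.12 (cv2) and the standard library are available. Lean on these libraries where they do the work, as an engineer would, in place of code of your own. Each camera call takes 0.05 s, during which the arm holds its last target. There are 200 camera calls.

### The job

Pick up the brass hinge leaf with the single middle knuckle by its rib and bring its knuckle gently into the gap between the two steel knuckles on the rugged computer, with the leaf's plate level and pointing straight away from the computer. Finish while still holding it there in the gripper, steady, with the three knuckle holes lined up so that a pin could be slid through, and not leaning on the computer. Leave everything else on the bench where it is, including the dark steel leaf with two knuckles.

Things in the scene. Friction and masses are not known exactly. Their poses are not given: they have to be found in the camera images.
- leaf: Brass hinge leaf, loose, 80 to 200 g, lying plate down on the bench. Origin on its underside, right below its hinge axis; z up, y along the hinge axis, plate to -x. Plate 6 mm thick, x -67 to -15 mm, 64 mm wide in y; a 26 mm wide neck joins it to the knuckle. An upright rib stands along the middle of the plate.
- leaf_bore (a point): Centre of the bore of the brass leaf's one knuckle, on the hinge axis, 9 mm above the leaf's underside; axes as the leaf's. The knuckle is a tube along y, 18 mm outside diameter, 26 mm long (y -13 to 13), 9 mm bore.
- leaf_rib (a point): Grip point in the brass leaf's rib, 41 mm from the hinge axis towards the leaf's -x, 26 mm above its underside; axes as the leaf's. The rib is 10 mm thick in y, 46 mm long in x and stands from the plate's top (6 mm) to 36 mm above the underside: grip it from above, fingers closing along y. The leaf balances within 15 mm of here.
- computer: Rugged computer, fixed black case 180 x 230 mm, top 54 mm above the bench. Origin on the bench right below its hinge axis; y along that axis, x from it towards the case, whose front face is 16 mm away. A steel leaf on its front top edge (60 mm high) carries two knuckles, 18 mm outside diameter, 9 mm bore.
- computer_gap (a point): Middle of the gap between the two steel knuckles, on their axis, 64 mm above the bench; axes as the computer's. The knuckles span y -46 to -16 and 16 to 46 mm, their tops 73 mm above the bench; the 32 mm gap is open above, below and in front. The brass bore centre belongs here, the leaf's axes parallel to these.
- spare_leaf: A dark steel leaf of the same size as the brass one but with two outer knuckles and no middle one: wrong, leave alone. Origin and axes as for the brass leaf.
- red_cap: Red spray-can cap standing mouth down, 58 mm diameter, 45 mm high; origin at the centre of its underside. Bystander.
- spray_red: Red spray can, 60 mm diameter, 170 mm high, standing. Origin at the centre of its underside. Bystander.
- spray_grey: Silver spray can, 54 mm diameter, 150 mm high, standing. Origin at the centre of its underside. Bystander.
- screwdriver: Screwdriver lying on the bench. Bystander.
- brush: Cleaning brush lying on the bench. Bystander.
- wrench: Wrench lying on the bench. Bystander.
- adapter: Black power adapter, 115 x 52 x 33 mm, lying on the bench; origin at the centre of its underside. Bystander.
Not all that is in view belongs to the job. Of the things that look like the leaf, take the one that is farthest to the robot's right at the start.

How it is judged:
By the outcome, as a careful person would: the job done as asked, in the order asked, and still so for the second after the job is handed in, while the arm keeps its last pose, push and grip.
It also fails if it takes over 40 s, if anything falls off the work surface, if the arm or the gripper's body presses on something with over 40 N, if the wrist force passes 120 N, or if a joint passes its speed limit or range.

## Working session

There is one attempt and no reset: what is moved stays moved. The work goes in short steps, each a Python script; the robot and the scene stay as the last script left them, time stands still between calls to the robot, and variables do not carry over. Pictures are saved under pics/ and viewed, at most 10 in all, crops included, and the job is handed in when it is done.

```bash
mkdir -p pics
python3 - <<'E'
from workcell import bot
import cv2
for n in ("scene","top"):
    cv2.imwrite(f"pics/{n}0.png",bot.capture(n))
    p=bot.camera_params(n); print(n,p)
print(bot.grip_depth,bot.read_tcp_rot(),bot.read_time_s())
E
```

```text
scene {'camera_matrix': array([[461.14927111,   0.        , 325.25854267],
       [  0.        , 461.14927111, 244.43652589],
       [  0.        ,   0.        ,   1.        ]]), 'k1': 0.03233038877672198, 'R': array([[-0.79052731,  0.61233613, -0.01053757],
       [ 0.33174687,  0.41369599, -0.84782053],
       [-0.51479179, -0.67372108, -0.53017857]]), 't': array([ 0.47543271, -0.14544321,  1.69979652])}
top {'camera_matrix': array([[504.19983005,   0.        , 320.56277762],
       [  0.        , 504.19983005, 249.07233928],
       [  0.        ,   0.        ,   1.        ]]), 'k1': 0.026204941962612967, 'R': array([[-0.00313534, -0.99999352, -0.00176746],
       [-0.98227593,  0.00341103, -0.18740962],
       [ 0.18741444,  0.00114854, -0.98228026]]), 't': array([-0.01475212,  0.62103984,  1.24093715])}
0.0187 [[ 9.40777240e-01  3.39024682e-01 -6.70188434e-04]
 [ 3.39025338e-01 -9.40775772e-01  1.66351604e-03]
 [-6.65240467e-05 -1.79220889e-03 -9.99998392e-01]] 0.1
```

View pics/scene0.png

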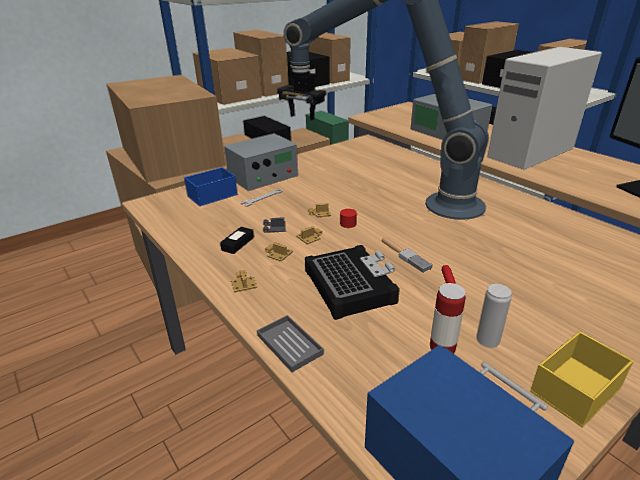

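View pics/top0.png

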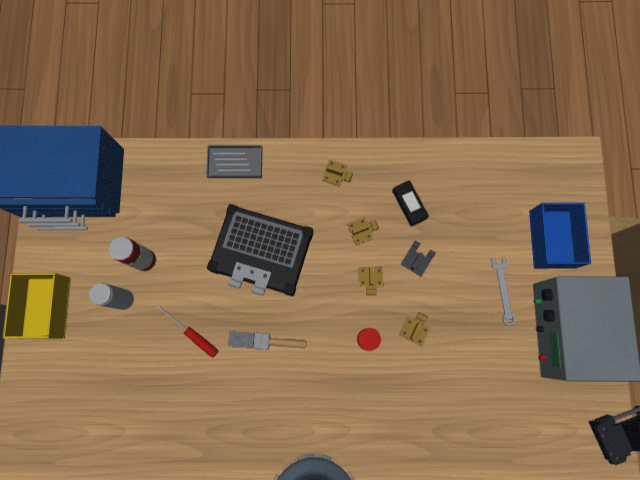

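The top view has four brass leaf candidates, at (336,173), (362,231), (371,279) and (415,329). The dark spare is at (418,258). The rightmost brass leaf is (415,329), and the steel knuckles are near (249,283). Next I'll check both close up.

```bash
python3 - <<'E'
import cv2,numpy as np
t=cv2.imread("pics/top0.png")
a=cv2.resize(t[305:355,390:440],None,fx=8,fy=8,interpolation=cv2.INTER_CUBIC)
b=cv2.resize(t[255:305,225:275],None,fx=8,fy=8,interpolation=cv2.INTER_CUBIC)
cv2.imwrite("pics/crop1.png",np.hstack([a,b]))
E
cat > h.py <<'E'
import numpy as np,cv2
from workcell import bot
def unproj(p,uv,z):
    """pixel -> world point on plane z"""
    K=p["camera_matrix"];d=((np.array(uv,float)-K[:2,2])/K[0,0])
    s=d.copy()
    for _ in range(20): s=d/(1+p["k1"]*(s@s))
    r=p["R"].T@np.r_[s,1];c=-p["R"].T@p["t"]
    return c+r*(z-c[2])/r[2]
def proj(p,X):
    c=p["R"]@np.asarray(X,float)+p["t"];s=c[:2]/c[2]
    return p["camera_matrix"][0,0]*s*(1+p["k1"]*(s@s))+p["camera_matrix"][:2,2]
def down(yaw):
    """tool pointing down, closing axis (tool y) at yaw (rad) in world"""
    y=np.array([np.cos(yaw),np.sin(yaw),0]);z=np.array([0,0,-1.])
    return np.c_[np.cross(y,z),y,z]
E
```

```text
(no output)
```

View pics/crop1.png

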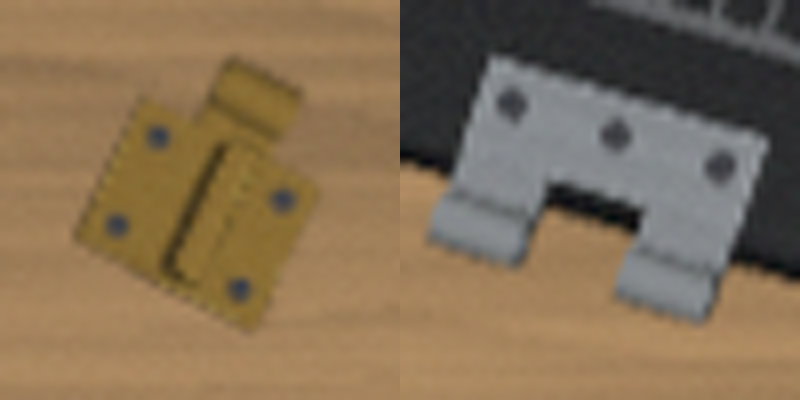

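The crop shows one middle knuckle at (250,95) on the brass leaf, with plate corners at (140,97), (318,188), (255,332) and (75,238). The steel knuckles are at (478,230) and (668,285).

Run:
```python
from h import *
p=bot.camera_params("top")
c=[unproj(p,(390+u/8,305+v/8),.006) for u,v in [(140,97),(318,188),(255,332),(75,238)]]
print([np.linalg.norm(c[i]-c[i-1]).round(4) for i in range(4)])
m=np.mean(c,0); x=(c[0]+c[1]-c[2]-c[3]);yaw=np.arctan2(x[1],x[0])
print("plate centre",m,"yaw",np.degrees(yaw))
k=[unproj(p,(225+(u-400)/8,255+v/8),.073) for u,v in [(478,222),(668,278)]]
d=k[0]-k[1];print("knuckles",k,np.linalg.norm(d[:2]),"mid",(k[0]+k[1])/2,"yaw",np.degrees(np.arctan2(-d[0],d[1])))
w=bot.camera_params("wrist");R=bot.read_tcp_rot();o=-w["R"].T@w["t"]
print("cam in tool",R.T@(o-bot.read_tcp_pos()),(w["R"]@R).T,w["camera_matrix"])
```

```text
[np.float64(0.0507), np.float64(0.0638), np.float64(0.051), np.float64(0.0644)]
plate centre [ 0.41174671 -0.26036559  0.006     ] yaw -26.324380948861023
knuckles [array([0.53277315, 0.19929224, 0.073     ]), array([0.51488879, 0.13923735, 0.073     ])] 0.06266131703051354 mid [0.52383097 0.16926479 0.073     ] yaw -16.583542753947135
cam in tool [ 7.32902296e-02  1.10842258e-04 -1.63535287e-01] [[ 9.33107312e-04 -9.64213617e-01 -2.65124934e-01]
 [ 9.99999532e-01  9.67895937e-04 -5.71683864e-07]
 [ 2.57164572e-04 -2.65124809e-01  9.64214068e-01]] [[389.00304277   0.         321.13380866]
 [  0.         389.00304277 239.79681699]
 [  0.           0.           1.        ]]
```

Run:
```python
from h import *
yaw=np.radians(-26.3);x=np.array([np.cos(yaw),np.sin(yaw),0])
g=np.array([.4117,-.2604,0])
R=down(yaw-np.pi/2)
for q in [bot.inverse_kinematics(g+[0,0,.12],R),bot.inverse_kinematics([.4886,.18,.2],down(np.radians(-106.6)))]: print(q)
bot.reach(g+[0,0,.12],R); print(bot.read_time_s(),bot.read_tcp_pos(),bot.read_wrist_force())
w=bot.camera_params("wrist");cv2.imwrite("pics/w1.png",bot.capture("wrist"))
np.savez("w1.npz",**w)
i=cv2.imread("pics/w1.png");cv2.imwrite("pics/w1b.png",i)
```

```text
[ 31.08464035  16.81908749  -4.43717701 118.76647394   1.83100467
  44.47664321 -90.77014481]
[  15.8305158    20.97467526  -50.58726701  108.08415989   18.69947654
   59.60986682 -149.13493505]
1.6833 [ 0.41183588 -0.26144005  0.12026951] [ 0.07328939 -0.0548565   0.89085837]
```

View pics/w1.png

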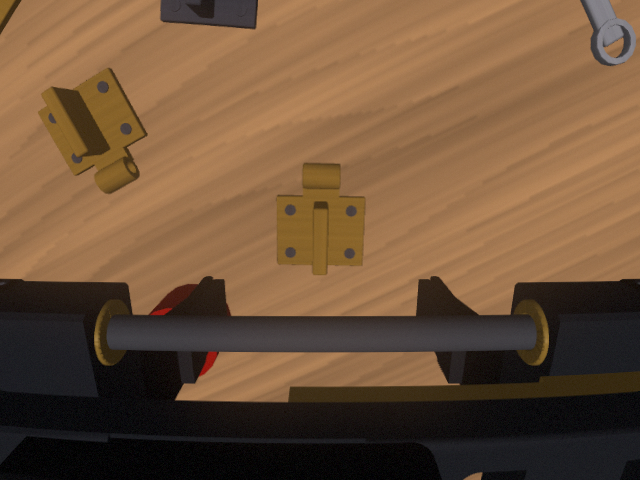

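The wrist view shows the leaf square to the tool. The plate corners are about (277,196), (365,196), (364,265) and (277,265), and the knuckle spans (303–340, 163–189). The rib top runs from (321,206) to (320,274).

Run:
```python
from h import *
w=dict(np.load("w1.npz"))
c=np.array([unproj(w,q,.006) for q in [(277,196),(365,196),(364,265),(277,265)]])
print([np.linalg.norm(c[i]-c[i-1]).round(4) for i in range(4)])
x=c[0]+c[1]-c[2]-c[3];y=c[0]+c[3]-c[1]-c[2]
print("yaw",np.degrees(np.arctan2(x[1],x[0])),np.degrees(np.arctan2(-y[0],y[1])),"centre",c.mean(0))
r=[unproj(w,q,.036) for q in [(321,206),(320,274)]];print("rib",np.mean(r,0),np.linalg.norm(r[0]-r[1]),np.degrees(np.arctan2(*(r[0]-r[1])[1::-1])))
k=[unproj(w,q,.012) for q in [(303,176),(340,176)]];print("kn",np.mean(k,0),np.linalg.norm(k[0]-k[1]))
```

```text
[np.float64(0.0525), np.float64(0.0634), np.float64(0.0524), np.float64(0.0657)]
yaw -26.723056341912894 -26.30009918351794 centre [ 0.41511527 -0.26215301  0.006     ]
rib [ 0.41611553 -0.2625023   0.036     ] 0.04666518571963747 -27.141442312531414
kn [ 0.45176423 -0.28087769  0.012     ] 0.02571985054604524
```

Run:
```python
from h import *
R=down(np.radians(-116.7));g=np.array([.4158,-.2624,0])
bot.line_to(g+[0,0,.045],.2,R)
print(bot.line_to(g+[0,0,.0095],.1,contact_N=6),bot.read_tcp_pos(),bot.read_time_s())
bot.grip(0.0);print(bot.read_finger_gap()*87,bot.read_grip_force(),bot.read_wrist_force(),bot.read_tcp_pos())
p=bot.read_tcp_pos()
bot.line_to(p+[0,0,.15],.2)
print(bot.read_tcp_pos(),bot.read_wrist_force(),bot.read_moment(),bot.read_finger_gap()*87,bot.read_time_s())
# candidate hover
print(bot.inverse_kinematics([.4886,.18,.18],down(np.radians(-106.6))))
```

```text
False [ 0.41623596 -0.26267288  0.01008388] 2.7667
9.372050940203493 29.984107241034508 [-0.56444054 -0.72740314 -0.51841116] [ 0.41578647 -0.2624192   0.00948347]
[ 0.41479417 -0.26191307  0.15836255] [ 0.1262531   0.35344414 -1.92571828] [0.08502037 0.05955846 0.02580555] 10.014838154522499 4.8833
[  -5.78556052   16.73011456  -22.97128057  110.42351733    7.94494524
   54.36906972 -139.12790219]
```

Run:
```python
from h import *
yaw=np.radians(-16.6);x=np.array([np.cos(yaw),np.sin(yaw),0])
bot.reach(np.array([.526,.1693,.125])-.041*x,down(yaw-np.pi/2));bot.dwell(.3)
print(bot.read_time_s(),bot.read_tcp_pos(),bot.read_tcp_rot(),bot.read_joints())
w=bot.camera_params("wrist");i=bot.capture("wrist");cv2.imwrite("pics/w2.png",i);np.savez("w2.npz",**w)
```

```text
6.8333 [0.48696488 0.18037731 0.1250644 ] [[ 9.57976717e-01 -2.86845911e-01  1.80592148e-04]
 [-2.86845883e-01 -9.57976729e-01 -1.63101848e-04]
 [ 2.19788173e-04  1.04445658e-04 -9.99999970e-01]] [  -6.31940639   20.68171462  -22.9344807   113.64404952   10.74407024
   47.6853143  -141.86400503]
```

View pics/w2.png

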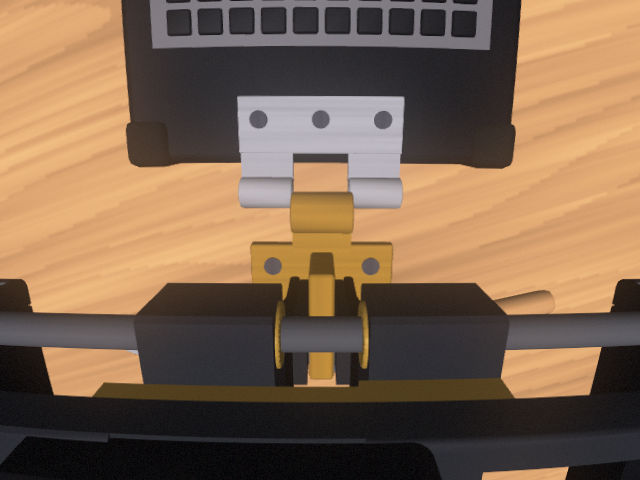

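The wrist view shows the steel knuckles at about (266,192) and (375,192), with the gap spanning columns 294–348. The held brass knuckle is at (322,213). I'll enlarge this region to measure it.

Run:
```python
import cv2
i=cv2.imread("pics/w2.png")[150:290,228:413];cv2.imwrite("pics/w2c.png",cv2.resize(i,None,fx=4,fy=4,interpolation=cv2.INTER_CUBIC))
```

```text
(no output)
```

View pics/w2c.png

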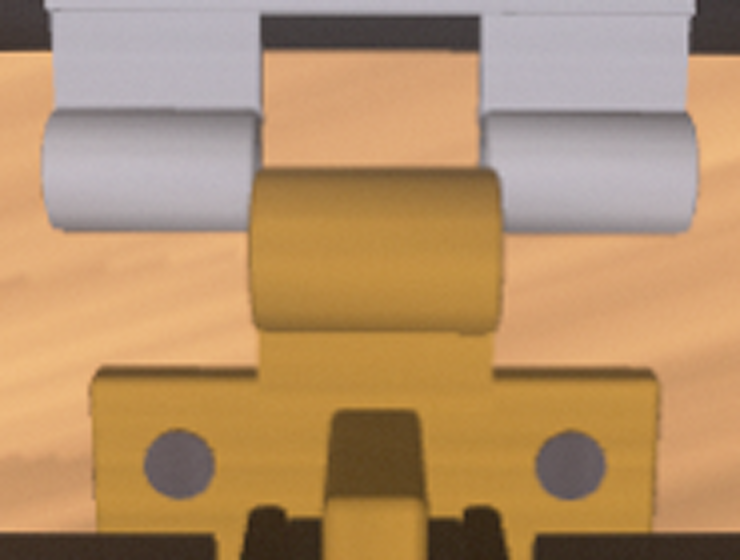

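```bash
cat > m.py <<'E'
from h import *
def ray(w,uv):
    a=unproj(w,uv,0)+w["R"].T@w["t"];return a/np.linalg.norm(a)
def axis(w,top,bot_,z=None,r=.009):
    """axis point of a cylinder from two silhouette pixels; z from range if None"""
    a,b=ray(w,top),ray(w,bot_);d=a+b;d/=np.linalg.norm(d)
    c=-w["R"].T@w["t"];rng=r/np.sin(np.arccos(a@b)/2)
    return c+d*((z-c[2])/d[2]), (c+d*rng)[2]
def report(w,S,B,zb,x):
    """S: left/right steel (top,bottom), B: brass left/right; pixels"""
    out=[]
    for P,z in ((S,.064),(B,zb)):
        l,r=(axis(w,*q,z=z) for q in P)
        d=l[0]-r[0];print("yaw",np.degrees(np.arctan2(-d[0],d[1])),"mid",(l[0]+r[0])/2,"z from size",l[1],r[1]);out.append((l[0]+r[0])/2)
    return out
E
python3 - <<'E'
from m import *
w=dict(np.load("w2.npz"));f=lambda u,v:(u/4+228-.375,v/4+150-.375)
yaw=np.radians(-16.6);x=np.array([np.cos(yaw),np.sin(yaw),0]);y=np.array([-x[1],x[0],0])
tz=.12506;zb=tz-.0095+.009
s,b=report(w,[(f(150,109),f(150,230.5)),(f(590,111),f(590,233))],[(f(280,168.5),f(280,330)),(f(470,168.5),f(470,331.5))],zb,x)
def mid(l,r,z): 
    a,c=unproj(w,f(*l),z),unproj(w,f(*r),z);return y@(a+c)/2,np.linalg.norm(a-c)
print("steel y outer,inner",mid((43,165),(697,168),.071),mid((260,165),(482,168),.064))
print("brass y kn,plate",mid((249,240),(502,241),zb+.004),mid((93,420),(657,421),zb-.003))
print("dx along x",x@(s-b),"b-tcp x",x@(b-bot.read_tcp_pos()),"steel",s)
E
```

```text
yaw -16.90720963767451 mid [0.52555953 0.16986494 0.064     ] z from size 0.05828778275870561 0.05927561287886465
yaw -16.83851463150377 mid [0.5257634  0.16905372 0.12456   ] z from size 0.11775437779900191 0.11933972704003573
steel y outer,inner (np.float64(0.31290975729743475), np.float64(0.09216396016878385)) (np.float64(0.3127839151481864), np.float64(0.03218922346483938))
brass y kn,plate (np.float64(0.31216014274874504), np.float64(0.02645508836080548)) (np.float64(0.31221338104754914), np.float64(0.0636547712311))
dx along x -0.0004271240831728603 b-tcp x 0.040535392845759355 steel [0.52555953 0.16986494 0.064     ]
```

Run:
```python
from m import *
yaw=np.radians(-16.6);x=np.array([np.cos(yaw),np.sin(yaw),0]);y=np.array([-x[1],x[0],0])
p0=np.array([0.48696488,0.18037731,0]);t=p0-.0004*x+.0007*y
c=t.copy();R=down(np.radians(-106.65))
bot.line_to(c+[0,0,.088],.1,R);bot.dwell(.3)
p=bot.read_tcp_pos();print(p-t,bot.read_wrist_force())
e=(t-p);e[2]=0;c=c+e
np.save("c.npy",c)
print(bot.line_to(c+[0,0,.0645],.03,contact_N=4));bot.dwell(.5)
p=bot.read_tcp_pos();print(p-t,bot.read_wrist_force(),bot.read_moment(),bot.read_finger_gap()*87,bot.read_time_s())
w=bot.camera_params("wrist");i=bot.capture("wrist");cv2.imwrite("pics/w3.png",i);np.savez("w3.npz",**w)
cv2.imwrite("pics/w3c.png",cv2.resize(i[150:290,228:413],None,fx=4,fy=4,interpolation=cv2.INTER_CUBIC))
cv2.imwrite("pics/s3.png",bot.capture("scene"))
```

```text
[0.00036934 0.00014806 0.08854682] [-0.04311726 -0.30133841 -1.75992221]
False
[-0.00033905 -0.0001248   0.0645458 ] [ 0.57011941  0.94264553 -1.87583861] [ 0.06605893  0.05035367 -0.01646541] 9.555055833902351 9.1333
```

View pics/w3c.png

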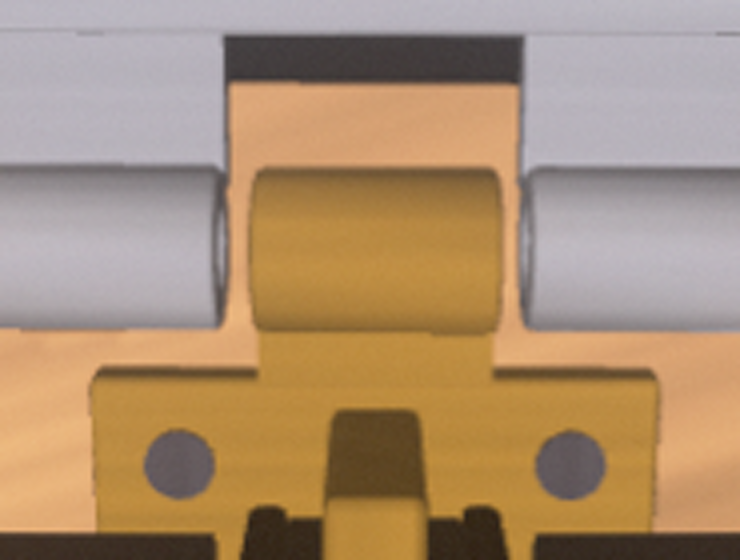

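The crop shows the brass knuckle, columns 249–502 and rows 168–331, centred between the steel knuckles, which have inner edges at 228 and 520 and rows 167–329. Next I'll check height and pitch with subpixel edges, and average the forces to rule out leaning.

Run:
```python
from m import *
i=cv2.GaussianBlur(cv2.imread("pics/w3.png").astype(float),(0,0),.7);w=dict(np.load("w3.npz"))
def edge(u,v0,v1):
    g=np.abs(np.diff(i[v0:v1+1,u],axis=0)).sum(1);k=int(g[1:-1].argmax())+1
    a,b,c=g[k-1:k+2];return v0+k+.5+.5*(a-c)/(a-2*b+c)
for n,us,z in (("steelL",range(255,280),.064),("brass",range(294,350),.064),("steelR",range(364,390),.064)):
    r=[axis(w,(u,edge(u,188,195)),(u,edge(u,229,236)),z) for u in us]
    t=[edge(u,188,195) for u in us];b=[edge(u,229,236) for u in us]
    P=np.array([q[0] for q in r]);x=np.array([np.cos(np.radians(-16.85)),np.sin(np.radians(-16.85)),0])
    print(n,np.median(t),np.median(b),"x",np.median(P@x),"z",np.median([q[1] for q in r]),np.std([q[1] for q in r]))
F=[];T=[]
for _ in range(20): F.append(bot.read_wrist_force());T.append(bot.read_tcp_pos());bot.dwell(.03)
print(np.mean(F,0),np.std(F,0),np.mean(T,0),np.std(T,0),bot.read_tcp_rot()[:,2],bot.read_time_s())
```

```text
steelL 190.60146590982296 231.90305427658515 x 0.4537464790756058 z 0.06116163523606488 0.000985122965712937
brass 191.2813817351893 232.75834290864765 x 0.45347435502981404 z 0.06175776308133456 0.0014902191129595654
steelR 191.098231433522 232.5337509324312 x 0.4537204175295203 z 0.06177400648987108 0.00031520575139475034
[-0.00933995 -0.09947526 -1.85167787] [0.53722288 0.37635771 0.47737875] [0.48640758 0.1810159  0.06449293] [1.91940614e-05 1.69654329e-05 1.48406256e-05] [-1.53681362e-05  2.18595704e-05 -1.00000000e+00] 9.9
```

The height agrees within about 0.3 mm, there is no contact force, and the leaf is level. I'll nudge it 0.25 mm towards the computer, settle and hand in.

Run:
```python
from m import *
yaw=np.radians(-16.85);x=np.array([np.cos(yaw),np.sin(yaw),0]);y=np.array([-x[1],x[0],0])
bot.line_to(np.load("c.npy")+[0,0,.0645]+.00025*x+.0001*y,.01);bot.dwell(1)
F=np.mean([bot.read_wrist_force() for _ in range(1)],0)
print(bot.read_tcp_pos(),F,np.abs(bot.read_joint_vel()).max(),bot.read_time_s())
print(bot.finish_job())
```

```text
[0.48665759 0.18105186 0.0645046 ] [-0.26099727 -0.52164812 -0.91780457] 0.13670619073599943 11.15
the job is handed in; nothing more can be done
None
```

The job is handed in at 11 s: the gripper is holding the brass leaf level in the gap, with the three knuckle holes lined up to about 0.3 mm by the last measurement and no sign of it leaning on the computer.

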